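# Turn the contact wheel over and hold back the belt grinder's tension arm

## Robot

A 7-joint arm with a two-finger parallel gripper is mounted at the origin on the work surface. World frame = base frame: x ahead of the robot, y to its left, z up, the work surface at z = 0. Lengths are in m, angles in rad, forces in N, time in s.
With the tool pointing down it reaches from about 0.425 to 0.925 m from the base axis. Payload 6.8 kg.
Tool frame: the origin (TCP) lies between the finger pads; the fingertips stand 17 mm ahead of it and the grasp point (between the pads) lies 2 mm behind it; z points along the fingers, y is the direction in which the jaws open and shut (so a half turn about z gives the same grasp; the last joint's range is limited). The gripper opens to 85 mm and grips with 20 to 120 N. Pads are 22 mm wide; open, the fingers measure 114 mm over their backs; the gripper's body (76 mm by 85 mm) begins 54 mm behind the grasp point. The pads swing forward as they close: fully open they stand 13 mm farther back than shut.
Start: joints at [-1.345, 0.477, 0.022, 1.555, -0.011, 1.109, -0.083], TCP at [0.221, 0.638, 0.248] pointing down, gripper open.
Joint ranges: [-2.96, 2.96], [-0.34, 2.1], [-1.41, 1.46], [0.24, 2.44], [-1.37, 4.51], [0.17, 1.92], [-2.96, 2.96]. Speed limits (rad/s): [2.39, 2.39, 3.14, 3.14, 3.14, 3.14, 3.14].

## Interface

Orientations are given as a unit quaternion [w, x, y, z].
In Python, from station import bot gives the robot as it stands. The module is installed in compiled form; this text tells all that it offers.
- The arm moves only by the tool carry_out, never from a script. Its argument "moves" is a list of rows, each a list of 3 entries, a list of its own where there are three numbers: the turn, a rotation vector about the tool's x, y, z in degrees, then the shift along the tool's x, y, z in cm, then the finger opening in cm, from 0 to 8.54. A call has 1 to 5 rows; each row is the pose to reach, as a shift and turn from the pose commanded when the call began, along the tool's axes at that moment; what a row does not reach only later rows make up. A row lasts 1/8 s, in which the tool goes at most 62.5 mm and 10.7 degrees, less where a joint would pass 70% of its speed; a pose out of reach is approached as far as the arm can. A call with a gripper value outside its range is refused whole. The fingers move at their own pace and stop on an object; "newtons" is the grip in N (left out, the last holds). Time passes only in rows, so rows that repeat a pose let the fingers close. It gives the time, the measured TCP pose, the force and the opening at its end, in the units of the state.
- bot.get_obs(): the state, without advancing time (a new reading comes with each control period).
- bot.read_camera(name): name is "scene" or "top" or "wrist"; returns the picture (400x640x3 uint8, red, green, blue); there is no depth.
- bot.camera_info(name): a dict with "vertical_fov" (degrees; the focal length in pixels is half the picture's height over the tangent of half this angle, whatever the lens; pixels are square), "cx", "cy" (the principal point, pixels), "position" and "attitude" of the camera in the world. Camera axes: x right, y up, looking along -z (the intrinsics and any distortion apply to the point x, -y, -z); pixel columns grow to the right and rows downward; lengths in m; the calibration is good to about 2 mm. A picture is of the moment at which its call begins: read the wrist's pose just before it. camera_info takes no time and is no camera call; for the wrist camera it gives the pose at the moment of the call.
- bot.hand_in(): hands the job in, once; it reports no verdict.
Trained networks look in the newest picture that a camera, given by its name, has taken for a name from the list of things; names that differ only in an ending like _2 or _b are one class to them, and where a whole thing is asked for, a point or a joint stands for the part that bears it (a point fixed in the world has none). Each returns a list of dicts, best first, with "score" (0 to 1); they miss things now and then, are a little off and sometimes report something else, mostly with a low value. They report only what shows in the picture. A call takes as long as a camera call.
- bot.silhouettes(label, camera): "region" (400x640 bool, what is visible of it) and "location" ([column, row] in pixels, amid what is visible of it).
The state is a dict: "t": time; "q": joint angles; "joint_vel": joint speeds; "joint_torque": joint torques, N m; "eef_pos": TCP position; "tool_rot": TCP orientation; "contact_force": force on the tool from outside, world axes, zero at the start; "torque": the same for the moment, N m; "gripper_width": opening from 0.0 (shut) to 1.0 (fully open).
Only numpy, scipy, OpenCV 4.12 (cv2) and the standard library are available. Lean on these libraries where they do the work, as an engineer would, in place of code of your own. Each camera call takes 0.05 s, during which the arm holds its last target. There are 200 camera calls.

## Task

The belt is off the belt grinder that lies tilted flat on the bench. Turn its big rubber-tyred contact wheel slowly by hand through one full turn, either way, to feel that it runs free; then swing the sprung tension arm by its upright handle all the way in against its stop, so that a new belt can be slipped on, and finish while holding it there. Leave the other things on the bench where they are.

Things in the scene. Friction and masses are not known exactly. Their poses are not given: they have to be found in the camera images.
- grinder: belt grinder tilted flat, axles upright, bolted down: grey base plate 270 x 360 mm. Origin on the bench under its middle; x to its back (speed-control box, away from the robot), y from the tension arm's end to the contact wheel's end. In its frame (mm): contact wheel axle (0, 150), arm pivot (-20, 0), drive wheel axle (75, -150). Nothing above 188 mm but the tension handle (236 mm)
- contact_wheel_center (a point): centre of the contact wheel's upper face, 180 mm above the bench. The biggest wheel: 200 mm across, 50 mm wide (130 to 180 mm above the bench), black rubber tyre on an aluminium rim, hub 56 mm across, five spokes 12 mm wide (upper edges 6 mm below the face) with five open windows between; the axle nut stands 8 mm above the face
- wheel_window (a point): middle of one of the contact wheel's five windows, at the height of its upper face, 55 mm from the axle; turns with the wheel. The window is 51 mm wide from hub to rim (28 to 79 mm from the axle), about 52 mm between the spokes at this radius, and open right through, with 15 mm free below the wheel. The others follow every 72 degrees
- contact_wheel (a joint): angle of the contact wheel, rad, growing anticlockwise seen from above, without end stops; it starts within 0.2 of 0. The wheel turns freely with a little friction (about 0.06 N m) and stays where it is left
- tension_arm (a joint): angle of the tension arm, rad: 0 at rest on its outer stop, 0.42 fully in on its inner stop; grows anticlockwise seen from above, the handle swinging away from the robot towards the drive wheel (about 100 mm). A spring drives it back to 0: at the handle it takes about 6 N to start and 14 N fully in
- tension_handle: upright black plastic handle at the free end of the tension arm: round, 26 mm diameter, 100 mm high, 136 to 236 mm above the bench; origin at its centre (186 mm). It stands 235 mm from the pivot and swings with the arm; the small tracking wheel (70 mm across, top at 180 mm) is on the same arm 85 mm nearer the pivot. The handle turns freely on its stud
- tension_arm_pivot (a point): the upright axis on which the tension arm swings, 112 mm above the bench, at the level of the arm's underside
- mug: white mug, 82 mm across, 95 mm high, in front of the grinder; leave it
- file: flat file with a wooden handle, about 345 mm long, lying beside the contact wheel's end of the grinder; leave it
- spray_can: aluminium can with black cap, 54 mm across, 145 mm high, standing near the tension handle; leave it
- screwdriver: screwdriver with an amber handle, 200 mm long, lying beside the grinder; leave it
- spanner: steel spanner, 170 mm long, lying beside the grinder; leave it
- key_steel: short bar of key steel, 75 x 16 x 10 mm, lying in front of the grinder near the contact wheel; leave it
- brass_block: brass block, 34 x 26 x 22 mm, lying in front of the contact wheel; leave it
- caliper: dial caliper, about 220 mm long, lying beyond the contact wheel's end of the grinder; leave it

How it is judged:
By the outcome, as a careful person would: the job done as asked, in the order asked, and still so for the second after the job is handed in, while the arm keeps its last pose, push and grip.
It also fails if it takes over 64 s, if anything falls off the work surface, if the arm or the gripper's body presses on something with over 40 N, if the wrist force passes 120 N, or if a joint passes its speed limit or range.

## Working session

There is one attempt and no reset: what is moved stays moved. The work goes in short steps, Python scripts to look and compute and a tool call to move; the robot and the scene stay as the last step left them, time stands still between calls to the robot, and variables do not carry over. Pictures are saved under pics/ and viewed, about 8 in all and at most 12, crops included, and the job is handed in when it is done.

Besides the shell and the picture viewer there is one more tool, called in YAML: its name, and indented under it one key for each argument. carry_out: Moves the arm, as the interface text tells. Its arguments: {"type":"object","properties":{"moves":{"type":"array"},"newtons":{"type":"number"}},"required":["moves"]}

```bash
mkdir -p pics
python3 - <<'E'
from station import bot
import cv2,numpy as np
o=bot.get_obs();print({k:np.round(v,3) for k,v in o.items()})
ims=[]
for c in("scene","top"):
    im=bot.read_camera(c);cv2.imwrite(f"pics/{c}0.png",im[:,:,::-1]);print(c,bot.camera_info(c))
    for l in("contact_wheel_center","tension_handle","wheel_window","tension_arm_pivot","spray_can","mug"):
        r=bot.silhouettes(l,c);print(l,[(round(x["score"],2),np.round(x["location"],1).tolist(),int(x["region"].sum())) for x in r[:5]])
print(bot.camera_info("wrist"))
E
```

```text
{'t': np.float64(0.0), 'q': array([-1.345,  0.478,  0.022,  1.556, -0.011,  1.109, -0.083]), 'joint_vel': array([ 0.   ,  0.   , -0.002,  0.002,  0.001,  0.001, -0.001]), 'joint_torque': array([-0.0000e+00, -5.9644e+01,  1.6080e+00, -2.8121e+01,  1.2000e-02,
        9.0000e-03, -0.0000e+00]), 'eef_pos': array([0.221, 0.637, 0.247]), 'tool_rot': array([-0.   ,  0.166,  0.986, -0.001]), 'contact_force': array([-0.072, -0.968,  0.921]), 'torque': array([ 0.028,  0.016, -0.017]), 'gripper_width': np.float64(1.001)}
scene {'vertical_fov': 45.67874036615321, 'cx': 319.6519259018018, 'cy': 200.20906820479598, 'position': array([ 0.81468272, -0.85258164,  1.01644717]), 'attitude': array([0.90580956, 0.39569275, 0.0559427 , 0.14073627])}
contact_wheel_center [(0.79, [317.6, 188.5], 3471)]
tension_handle [(0.89, [271.1, 283.9], 377), (0.57, [320.8, 353.4], 654)]
wheel_window []
tension_arm_pivot [(0.71, [282.2, 270.7], 1885), (0.26, [267.0, 215.6], 144)]
spray_can [(0.6, [236.2, 341.7], 960)]
mug [(0.81, [254.4, 263.9], 1261), (0.54, [316.6, 188.8], 3331)]
top {'vertical_fov': 51.741719186033, 'cx': 316.3416270292957, 'cy': 201.14009841988917, 'position': array([0.44846062, 0.0609484 , 1.30618006]), 'attitude': array([-0.69690833, -0.03510681,  0.02443925,  0.71588338])}
contact_wheel_center [(0.97, [304.2, 210.7], 2328)]
tension_handle [(0.7, [449.4, 201.3], 170)]
wheel_window [(0.65, [308.2, 212.9], 2441), (0.44, [475.7, 173.1], 370)]
tension_arm_pivot [(0.65, [413.9, 200.7], 1347), (0.43, [340.1, 186.9], 14409)]
spray_can [(0.58, [462.4, 222.3], 433)]
mug [(0.86, [396.0, 240.4], 776)]
{'vertical_fov': 59.44213466579594, 'cx': 318.67831944920863, 'cy': 197.46161464886947, 'position': array([0.15261645, 0.66065567, 0.37381828]), 'attitude': array([ 0.80651013, -0.11753072, -0.08318565,  0.5734179 ])}
```

View pics/top0.png

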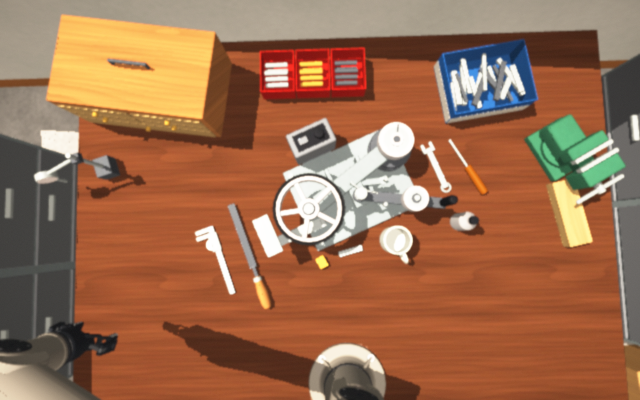

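View pics/scene0.png

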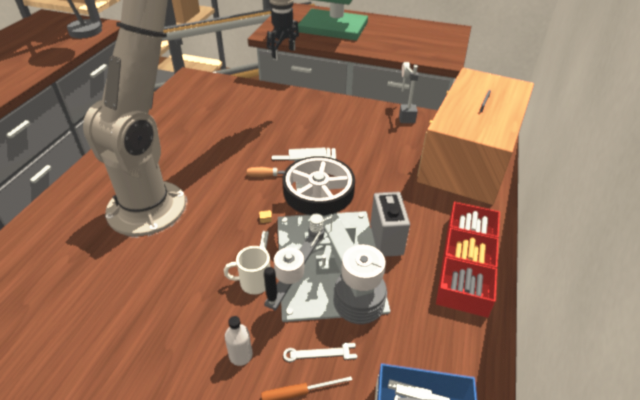

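```bash
cat > h.py <<'E'
from station import bot
import cv2,numpy as np
from scipy.spatial.transform import Rotation as R
def cam(c,i=None):
    i=i or bot.camera_info(c); f=200/np.tan(np.radians(i["vertical_fov"])/2)
    q=i["attitude"]; return f,i["cx"],i["cy"],np.array(i["position"]),R.from_quat([q[1],q[2],q[3],q[0]]).as_matrix()
def pix2plane(k,u,v,z):
    f,cx,cy,p,M=k; d=M@np.array([(u-cx)/f,-(v-cy)/f,-1]); return p+d*(z-p[2])/d[2]
def proj(k,P):
    f,cx,cy,p,M=k; c=(np.atleast_2d(P)-p)@M; return np.c_[cx+f*c[:,0]/-c[:,2],cy-f*c[:,1]/-c[:,2]]
def rect(im,k,x0,x1,y0,y1,z,s):  # metric picture: up=+x, left=+y, s px per m
    X,Y=np.meshgrid(np.linspace(x1,x0,int((x1-x0)*s)),np.linspace(y1,y0,int((y1-y0)*s)),indexing='ij')
    uv=proj(k,np.c_[X.ravel(),Y.ravel(),np.full(X.size,z)]).astype(np.float32)
    return cv2.remap(im,uv[:,0].reshape(X.shape),uv[:,1].reshape(X.shape),cv2.INTER_CUBIC)
E
python3 - <<'E'
from h import *
for c in("top","scene"):
    k=cam(c); im=bot.read_camera(c)
    for l,z in(("contact_wheel_center",.18),("tension_handle",.236),("tension_handle",.186),("spray_can",.145),("mug",.095)):
        r=bot.silhouettes(l,c)
        if not r: continue
        cs=max(cv2.findContours(r[0]["region"].astype(np.uint8),0,1)[0],key=cv2.contourArea)
        e=cv2.fitEllipse(cv2.convexHull(cs))
        print(c,l,np.round(e[0],1),np.round(e[1],1),'ell',np.round(pix2plane(k,*e[0],z),3),'loc',np.round(pix2plane(k,*r[0]["location"],z),3), 'diam', (e[1][0]/k[0]*(k[3][2]-z)).round(3), np.ptp(cs[:,0],axis=0), cs[:,0].min(0))
    if c=="top":
        a=rect(im,k,.3,.62,-.32,.2,.18,1500)
        cv2.imwrite("pics/rect0.png",a[:,:,::-1])
E
```

```text
top contact_wheel_center [308.9 208.8] [71.8 72. ] ell [0.523 0.098 0.18 ] loc [0.522 0.109 0.18 ] diam 0.196 [70 72] [273 173]
top tension_handle [447.8 201.1] [ 9.7 18.4] ell [ 0.53  -0.265  0.236] loc [ 0.529 -0.273  0.236] diam 0.025 [17 10] [439 196]
top tension_handle [447.8 201.1] [ 9.7 18.4] ell [ 0.534 -0.28   0.186] loc [ 0.532 -0.288  0.186] diam 0.026 [17 10] [439 196]
top spray_can [463.5 221.2] [18.5 28.6] ell [ 0.479 -0.333  0.145] loc [ 0.479 -0.328  0.145] diam 0.052 [28 18] [450 212]
top mug [397.3 243.4] [29.8 38.2] ell [ 0.421 -0.155  0.095] loc [ 0.434 -0.153  0.095] diam 0.088 [31 33] [380 228]
scene contact_wheel_center [318.  185.3] [62.1 76. ] ell [0.532 0.064 0.18 ] loc [0.534 0.058 0.18 ] diam 0.109 [72 60] [282 156]
scene tension_handle [270.  284.1] [14.6 36.8] ell [ 0.55  -0.318  0.236] loc [ 0.552 -0.324  0.236] diam 0.024 [13 34] [263 267]
scene tension_handle [270.  284.1] [14.6 36.8] ell [ 0.533 -0.284  0.186] loc [ 0.535 -0.29   0.186] diam 0.026 [13 34] [263 267]
scene spray_can [237.5 342.4] [26.1 52.3] ell [ 0.511 -0.412  0.145] loc [ 0.509 -0.417  0.145] diam 0.048 [27 49] [225 316]
scene mug [249.  270.2] [48.2 48.7] ell [ 0.437 -0.198  0.095] loc [ 0.442 -0.185  0.095] diam 0.094 [45 48] [224 246]
```

View pics/rect0.png

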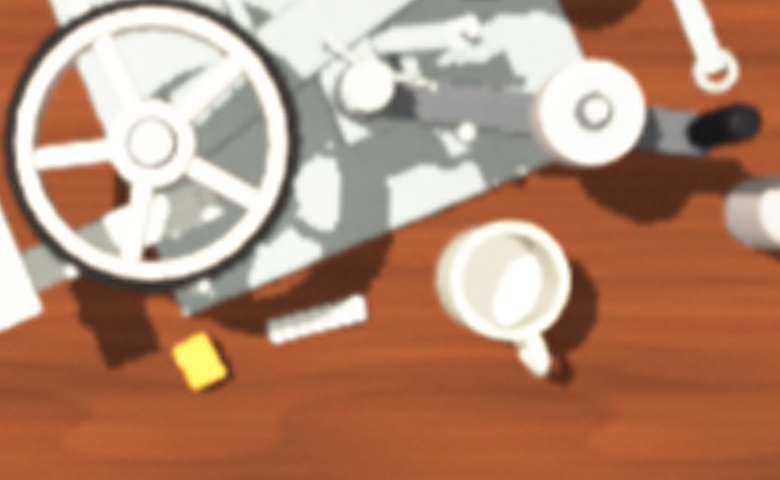

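Top view: wheel hub sits at rect px (151,143), i.e. about (0.524, 0.099). The spokes are at about 24.5° + 72k, so one window is centred near -11.5°. Both views put the handle at (0.533, -0.283). The pivot works out to about (0.56, -0.048), which gives the 235 mm radius as specified. I'll move over the window at (0.578, 0.088) with the fingers shut.

carry_out:
  moves:
    - [[0,0,71],[-51.7,-40.2,0],0]
    - [[0,0,71],[-51.7,-40.2,0],0]
    - [[0,0,71],[-51.7,-40.2,0],0]
    - [[0,0,71],[-51.7,-40.2,0],0]
    - [[0,0,71],[-51.7,-40.2,0],0]
  newtons: 60

```text
t: 1.92
eef_pos: [0.3924, 0.374, 0.2487]
tool_rot: [-0.0, 0.596, 0.803, 0.0]
contact_force: [0.1, -0.2, 0.9]
gripper_width: -0.003
```

carry_out:
  moves:
    - [[0,0,17],[-32.8,9.5,0],0]
    - [[0,0,17],[-32.8,9.5,0],0]
    - [[0,0,17],[-32.8,9.5,0],0]
    - [[0,0,17],[-32.8,9.5,0],0]
    - [[0,0,17],[-32.8,9.5,0],0]

```text
t: 2.55
eef_pos: [0.564, 0.1131, 0.2487]
tool_rot: [0.0, 0.706, 0.708, 0.001]
contact_force: [0.9, 0.9, 0.4]
gripper_width: -0.0
```

carry_out:
  moves:
    - [[0,0,0],[0,0,0],0]
    - [[0,0,0],[0,0,0],0]

```text
t: 2.8
eef_pos: [0.5628, 0.115, 0.2482]
tool_rot: [-0.0, 0.706, 0.708, 0.0]
contact_force: [0.1, 0.2, 0.8]
gripper_width: -0.003
```

Run:
```python
from h import *
k=cam("wrist");im=bot.read_camera("wrist");o=bot.get_obs()
print(o["t"],o["eef_pos"].round(4),o["tool_rot"].round(3),k[3].round(3))
cv2.imwrite("pics/w1.png",rect(im,k,.40,.66,-.04,.23,.18,2200)[:,:,::-1])
```

```text
2.85 [0.5624 0.1161 0.2481] [-0.001  0.705  0.709  0.   ] [0.562 0.186 0.374]
```

View pics/w1.png

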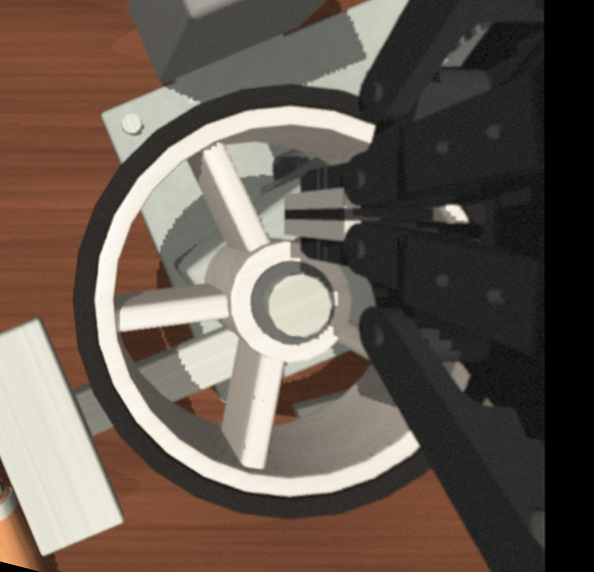

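Wrist view: wheel centre at px (291,302), i.e. (0.523, 0.098), with spokes at 24° + 72k. Both agree with the top view. Next I shift over the window and go down.

carry_out:
  moves:
    - [[0,0,0],[-3.0,1.6,0],0]
    - [[0,0,0],[-3.0,1.6,0],0]
    - [[0,0,0],[-3.0,1.6,3.5],0]
    - [[0,0,0],[-3.0,1.6,6.5],0]
    - [[0,0,0],[-3.0,1.6,9.0],0]

```text
t: 3.48
eef_pos: [0.5779, 0.0873, 0.1571]
tool_rot: [-0.001, 0.705, 0.709, -0.0]
contact_force: [-0.3, 0.1, 0.2]
gripper_width: 0.002
```

carry_out:
  moves:
    - [[0,0,0],[0,0,0],0]
    - [[0,0,0],[0,0,0],0]

```text
t: 3.72
eef_pos: [0.5794, 0.0858, 0.1592]
tool_rot: [0.0, 0.706, 0.709, 0.001]
contact_force: [-0.5, -1.0, 0.6]
gripper_width: 0.001
```

Run:
```python
from h import *
k=cam("wrist");im=bot.read_camera("wrist");o=bot.get_obs()
print(o["t"],o["eef_pos"].round(4),o["contact_force"].round(1),o["tool_rot"].round(3),k[3].round(3))
np.save("w2.npy",im)
cv2.imwrite("pics/w2.png",im[:,:,::-1])
# chart of the circle targets (world offsets from start, cm; tool = (dy,dx))
for a in range(-11,400,8):
    t=np.radians(a); P=np.array([.523,.098])+.056*np.array([np.cos(t),np.sin(t)])
    d=(P-o["eef_pos"][:2])*100; print(a,"tool x,y",d[1].round(2),d[0].round(2),end=' | ')
```

```text
3.775 [0.5797 0.0855 0.1596] [-0.1 -0.   0.6] [0.    0.706 0.708 0.001] [0.579 0.157 0.285]
-11 tool x,y 0.18 -0.17 | -3 tool x,y 0.95 -0.08 | 5 tool x,y 1.73 -0.09 | 13 tool x,y 2.5 -0.21 | 21 tool x,y 3.25 -0.44 | 29 tool x,y 3.96 -0.77 | 37 tool x,y 4.62 -1.2 | 45 tool x,y 5.2 -1.71 | 53 tool x,y 5.72 -2.3 | 61 tool x,y 6.14 -2.96 | 69 tool x,y 6.47 -3.66 | 77 tool x,y 6.7 -4.41 | 85 tool x,y 6.82 -5.18 | 93 tool x,y 6.84 -5.96 | 101 tool x,y 6.74 -6.74 | 109 tool x,y 6.54 -7.49 | 117 tool x,y 6.23 -8.21 | 125 tool x,y 5.83 -8.88 | 133 tool x,y 5.34 -9.49 | 141 tool x,y 4.77 -10.02 | 149 tool x,y 4.13 -10.47 | 157 tool x,y 3.43 -10.83 | 165 tool x,y 2.69 -11.08 | 173 tool x,y 1.93 -11.23 | 181 tool x,y 1.15 -11.27 | 189 tool x,y 0.37 -11.2 | 197 tool x,y -0.39 -11.03 | 205 tool x,y -1.12 -10.75 | 213 tool x,y -1.8 -10.37 | 221 tool x,y -2.43 -9.9 | 229 tool x,y -2.98 -9.34 | 237 tool x,y -3.45 -8.72 | 245 tool x,y -3.83 -8.04 | 253 tool x,y -4.11 -7.31 | 261 tool x,y -4.29 -6.55 | 269 tool x,y -4.35 -5.77 | 277 tool x,y -4.31 -4.99 | 285 tool x,y -4.16 -4.22 | 293 tool x,y -3.91 -3.48 | 301 tool x,y -3.55 -2.79 | 309 tool x,y -3.11 -2.15 | 317 tool x,y -2.57 -1.57 | 325 tool x,y -1.97 -1.08 | 333 tool x,y -1.3 -0.68 | 341 tool x,y -0.58 -0.38 | 349 tool x,y 0.18 -0.17 | 357 tool x,y 0.95 -0.08 | 365 tool x,y 1.73 -0.09 | 373 tool x,y 2.5 -0.21 | 381 tool x,y 3.25 -0.44 | 389 tool x,y 3.96 -0.77 | 397 tool x,y 4.62 -1.2 |
```

View pics/w2.png

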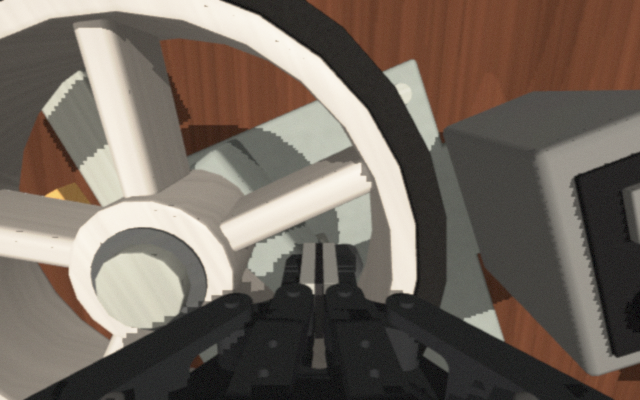

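carry_out:
  moves:
    - [[0,0,0],[0.95,-0.08,0],0]
    - [[0,0,0],[1.73,-0.09,0],0]
    - [[0,0,0],[2.5,-0.21,0],0]
    - [[0,0,0],[3.25,-0.44,0],0]
    - [[0,0,0],[3.96,-0.77,0],0]

```text
t: 4.4
eef_pos: [0.5712, 0.1246, 0.1583]
tool_rot: [0.0, 0.706, 0.708, 0.0]
contact_force: [0.3, -1.4, -0.1]
gripper_width: 0.001
```

carry_out:
  moves:
    - [[0,0,0],[0.66,-0.43,0],0]
    - [[0,0,0],[1.24,-0.94,0],0]
    - [[0,0,0],[1.76,-1.53,0],0]
    - [[0,0,0],[2.18,-2.19,0],0]
    - [[0,0,0],[2.51,-2.89,0],0]

```text
t: 5.03
eef_pos: [0.5419, 0.1496, 0.1584]
tool_rot: [0.0, 0.706, 0.708, 0.0]
contact_force: [1.9, -1.7, 0.1]
gripper_width: -0.003
```

Position tracks the plan and the force is low, so I'll continue round the circle.

carry_out:
  moves:
    - [[0,0,0],[0.23,-0.75,0],0]
    - [[0,0,0],[0.35,-1.52,0],0]
    - [[0,0,0],[0.37,-2.3,0],0]
    - [[0,0,0],[0.27,-3.08,0],0]
    - [[0,0,0],[0.07,-3.83,0],0]

```text
t: 5.65
eef_pos: [0.5034, 0.1498, 0.1583]
tool_rot: [-0.0, 0.706, 0.708, 0.0]
contact_force: [1.2, -0.1, -0.0]
gripper_width: 0.002
```

carry_out:
  moves:
    - [[0,0,0],[-0.31,-0.72,0],0]
    - [[0,0,0],[-0.71,-1.39,0],0]
    - [[0,0,0],[-1.2,-2.0,0],0]
    - [[0,0,0],[-1.77,-2.53,0],0]
    - [[0,0,0],[-2.41,-2.98,0],0]

```text
t: 6.28
eef_pos: [0.4739, 0.1252, 0.1583]
tool_rot: [-0.0, 0.706, 0.708, 0.0]
contact_force: [1.2, 0.4, -0.1]
gripper_width: 0.0
```

carry_out:
  moves:
    - [[0,0,0],[-0.7,-0.36,0],0]
    - [[0,0,0],[-1.44,-0.61,0],0]
    - [[0,0,0],[-2.2,-0.76,0],0]
    - [[0,0,0],[-2.98,-0.8,0],0]
    - [[0,0,0],[-3.76,-0.73,0],0]

```text
t: 6.9
eef_pos: [0.4669, 0.0875, 0.1582]
tool_rot: [-0.0, 0.706, 0.708, -0.0]
contact_force: [1.0, 1.7, -0.6]
gripper_width: 0.001
```

carry_out:
  moves:
    - [[0,0,0],[-0.76,0.17,0],0]
    - [[0,0,0],[-1.49,0.45,0],0]
    - [[0,0,0],[-2.17,0.83,0],0]
    - [[0,0,0],[-2.8,1.3,0],0]
    - [[0,0,0],[-3.35,1.86,0],0]

```text
t: 7.52
eef_pos: [0.4859, 0.054, 0.1582]
tool_rot: [-0.0, 0.706, 0.708, -0.0]
contact_force: [-1.2, 1.3, -0.7]
gripper_width: -0.003
```

carry_out:
  moves:
    - [[0,0,0],[-0.47,0.62,0],0]
    - [[0,0,0],[-0.85,1.3,0],0]
    - [[0,0,0],[-1.13,2.03,0],0]
    - [[0,0,0],[-1.31,2.79,0],0]
    - [[0,0,0],[-1.37,3.57,0],0]

```text
t: 8.15
eef_pos: [0.5219, 0.0407, 0.1582]
tool_rot: [-0.0, 0.706, 0.708, -0.0]
contact_force: [-0.9, 1.3, 0.3]
gripper_width: -0.001
```

carry_out:
  moves:
    - [[0,0,0],[0.04,0.78,0],0]
    - [[0,0,0],[0.19,1.55,0],0]
    - [[0,0,0],[0.44,2.29,0],0]
    - [[0,0,0],[0.8,2.98,0],0]
    - [[0,0,0],[1.24,3.62,0],0]

```text
t: 8.78
eef_pos: [0.5582, 0.0537, 0.1583]
tool_rot: [0.0, 0.706, 0.708, 0.0]
contact_force: [0.3, -0.3, 0.4]
gripper_width: 0.002
```

carry_out:
  moves:
    - [[0,0,0],[0.54,0.58,0],0]
    - [[0,0,0],[1.14,1.07,0],0]
    - [[0,0,0],[1.81,1.47,0],0]
    - [[0,0,0],[2.53,1.77,0],0]
    - [[0,0,0],[3.29,1.98,0],0]

```text
t: 9.4
eef_pos: [0.5775, 0.0867, 0.1583]
tool_rot: [0.0, 0.706, 0.708, -0.0]
contact_force: [-1.3, -1.8, -0.1]
gripper_width: 0.002
```

carry_out:
  moves:
    - [[0,0,0],[0.77,0.09,0],0]
    - [[0,0,0],[1.55,0.08,0],0]
    - [[0,0,0],[2.32,-0.04,0],0]
    - [[0,0,0],[2.32,-0.04,0],0]

```text
t: 9.9
eef_pos: [0.5769, 0.1111, 0.1583]
tool_rot: [-0.0, 0.706, 0.709, 0.0]
contact_force: [0.1, 0.3, -0.3]
gripper_width: -0.001
```

Run:
```python
from h import *
k=cam("wrist");im=bot.read_camera("wrist");o=bot.get_obs()
print(o["t"],o["eef_pos"].round(4),o["contact_force"].round(1))
i2=dict(bot.camera_info("wrist"));i2["position"]=np.array(i2["position"])+np.array([.5797,.0855,.1596])-o["eef_pos"]
a=rect(np.load("w2.npy"),cam("wrist",i2),.42,.63,.03,.20,.174,2200);b=rect(im,k,.42,.63,.03,.20,.174,2200)
cv2.imwrite("pics/w3.png",np.hstack([a,b])[:,:,::-1])
```

```text
9.95 [0.577  0.1106 0.1584] [-0.2  0.2 -0. ]
```

View pics/w3.png

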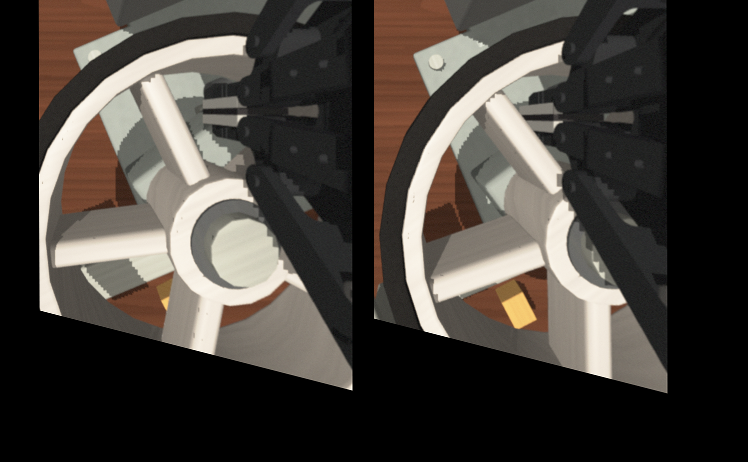

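The spokes are about 10° past their starting angle, so the wheel has made a full turn plus a little. Next I lift out, go to the handle at about (0.5335, -0.283) and open the gripper.

carry_out:
  moves:
    - [[0,0,0],[0,0,-5],0]
    - [[0,0,0],[0,0,-10],0]
    - [[0,0,0],[-3,-0.5,-14.2],8.5]
    - [[0,0,0],[-9,-1,-14.2],8.5]
    - [[0,0,0],[-15,-2,-14.2],8.5]

```text
t: 10.58
eef_pos: [0.5576, -0.0418, 0.3012]
tool_rot: [0.001, 0.706, 0.709, 0.001]
contact_force: [0.4, -0.1, 0.2]
gripper_width: 0.638
```

carry_out:
  moves:
    - [[0,0,0],[-5,-0.5,0],8.5]
    - [[0,0,0],[-10,-1,0],8.5]
    - [[0,0,0],[-15,-1.5,0],8.5]
    - [[0,0,0],[-20,-2,0],8.5]
    - [[0,0,0],[-20,-2,0],8.5]

```text
t: 11.2
eef_pos: [0.5361, -0.2457, 0.3008]
tool_rot: [0.001, 0.709, 0.705, -0.001]
contact_force: [0.8, -0.5, 0.1]
gripper_width: 0.998
```

carry_out:
  moves:
    - [[0,0,0],[-2,0,0],8.5]
    - [[0,0,0],[-2,0,0],8.5]

```text
t: 11.45
eef_pos: [0.5378, -0.261, 0.3003]
tool_rot: [0.0, 0.707, 0.708, -0.0]
contact_force: [-0.4, -0.3, -0.1]
gripper_width: 0.989
```

Run:
```python
from h import *
k=cam("wrist");im=bot.read_camera("wrist");o=bot.get_obs()
print(o["t"],o["eef_pos"].round(4),o["tool_rot"].round(3),o["gripper_width"],o["contact_force"].round(1))
r=bot.silhouettes("tension_handle","wrist")
for x in r[:3]: print(x["score"],x["location"],pix2plane(k,*x["location"],.236).round(3))
print("expected px top",proj(k,[[.5335,-.283,.236],[.5335,-.283,.136],o["eef_pos"]]).round(0))
cv2.imwrite("pics/w4.png",im[:,:,::-1])
```

```text
11.5 [ 0.5381 -0.2599  0.3002] [-0.     0.706  0.708  0.   ] 0.9926838971959472 [0.4 0.8 0.8]
0.65 [313.9, 233.5] [ 0.535 -0.268  0.236]
expected px top [[312. 257.]
 [314. 206.]
 [320. 277.]]
```

View pics/w4.png

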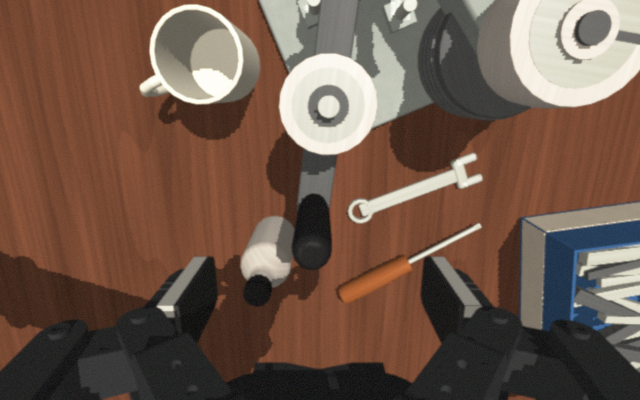

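Wrist view: the handle top is at px (313,250), expected (312,257), so it's within 4 mm. The spray can is to the left and below the fingers. I'll go down and grip.

carry_out:
  moves:
    - [[0,0,0],[-2.1,-0.4,0],8.5]
    - [[0,0,0],[-2.1,-0.4,2.5],8.5]
    - [[0,0,0],[-2.1,-0.4,5.5],8.5]
    - [[0,0,0],[-2.1,-0.4,8.5],8.5]
    - [[0,0,0],[-2.1,-0.4,10.2],8.5]

```text
t: 12.18
eef_pos: [0.534, -0.2797, 0.1968]
tool_rot: [-0.001, 0.706, 0.709, -0.0]
contact_force: [0.2, -0.5, -0.5]
gripper_width: 0.996
```

carry_out:
  moves:
    - [[0,0,0],[0,0,0],5]
    - [[0,0,0],[0,0,0],4]
    - [[0,0,0],[0,0,0],2]
    - [[0,0,0],[0,0,0],2]
    - [[0,0,0],[0,0,0],2]
  newtons: 50

```text
t: 12.8
eef_pos: [0.5336, -0.2818, 0.1995]
tool_rot: [-0.0, 0.706, 0.708, 0.0]
contact_force: [-2.8, 1.3, 7.0]
gripper_width: 0.291
```

carry_out:
  moves:
    - [[0,0,0],[0,0,0],2]
    - [[0,0,0],[0,0,0],2]

```text
t: 13.05
eef_pos: [0.5336, -0.2818, 0.1995]
tool_rot: [-0.0, 0.706, 0.708, 0.0]
contact_force: [-3.2, 1.2, 6.8]
gripper_width: 0.293
```

Gripped: opening is about 25 mm on the 26 mm handle. Now I swing it along the arc (pivot about (0.559, -0.048), radius 235 mm).

carry_out:
  moves:
    - [[0,0,0],[-0.08,1.3,0],2]
    - [[0,0,0],[-0.11,2.6,0],2]
    - [[0,0,0],[-0.08,3.95,0],2]
    - [[0,0,0],[0.05,5.25,0],2]
    - [[0,0,0],[0.23,6.56,0],2]

```text
t: 13.68
eef_pos: [0.5968, -0.2811, 0.1994]
tool_rot: [-0.001, 0.707, 0.707, -0.002]
contact_force: [-12.5, -0.8, 9.7]
gripper_width: 0.291
```

carry_out:
  moves:
    - [[0,0,0],[0.15,0.81,0],2]
    - [[0,0,0],[0.33,1.61,0],2]
    - [[0,0,0],[0.54,2.41,0],2]
    - [[0,0,0],[0.54,2.41,0],2]
    - [[0,0,0],[0.54,2.41,0],2]

```text
t: 14.3
eef_pos: [0.6198, -0.2765, 0.1995]
tool_rot: [-0.001, 0.707, 0.707, -0.002]
contact_force: [-12.0, -0.9, 9.5]
gripper_width: 0.291
```

carry_out:
  moves:
    - [[0,0,0],[0.12,0.4,0],2]
    - [[0,0,0],[0.24,0.78,0],2]
    - [[0,0,0],[0.24,0.78,0],2]
    - [[0,0,0],[0.24,0.78,0],2]

```text
t: 14.8
eef_pos: [0.6273, -0.2746, 0.1995]
tool_rot: [-0.001, 0.708, 0.707, -0.003]
contact_force: [-13.0, -2.8, 8.8]
gripper_width: 0.295
```

carry_out:
  moves:
    - [[0,0,0],[0.07,0.2,0],2]
    - [[0,0,0],[0.13,0.4,0],2]
    - [[0,0,0],[0.13,0.4,0],2]
    - [[0,0,0],[0.13,0.4,0],2]

```text
t: 15.3
eef_pos: [0.6311, -0.2734, 0.1995]
tool_rot: [-0.001, 0.708, 0.707, -0.003]
contact_force: [-13.5, -2.6, 9.9]
gripper_width: 0.288
```

The TCP still follows each command without a force jump, so it isn't at the stop yet.

carry_out:
  moves:
    - [[0,0,0],[0.07,0.2,0],2]
    - [[0,0,0],[0.13,0.4,0],2]
    - [[0,0,0],[0.13,0.4,0],2]
    - [[0,0,0],[0.13,0.4,0],2]

```text
t: 15.8
eef_pos: [0.632, -0.2732, 0.1994]
tool_rot: [-0.004, 0.708, 0.706, -0.004]
contact_force: [-22.9, -2.2, 13.9]
gripper_width: 0.289
```

carry_out:
  moves:
    - [[0,0,0],[0.07,0.2,0],2]
    - [[0,0,0],[0.13,0.4,0],2]
    - [[0,0,0],[0.13,0.4,0],2]
    - [[0,0,0],[0.13,0.4,0],2]

```text
t: 16.3
eef_pos: [0.6325, -0.2731, 0.1993]
tool_rot: [-0.006, 0.709, 0.705, -0.006]
contact_force: [-33.3, -1.6, 19.4]
gripper_width: 0.294
```

The stop is reached: motion ceased at x≈0.632 (predicted 0.631) and the force jumped from 13.5 to 33 N. I'll ease off slightly and check.

carry_out:
  moves:
    - [[0,0,0],[-0.1,-0.3,0],2]
    - [[0,0,0],[-0.1,-0.3,0],2]
    - [[0,0,0],[-0.1,-0.3,0],2]
    - [[0,0,0],[-0.1,-0.3,0],2]

```text
t: 16.8
eef_pos: [0.6321, -0.2732, 0.1994]
tool_rot: [-0.004, 0.709, 0.706, -0.005]
contact_force: [-25.8, -2.6, 16.0]
gripper_width: 0.29
```

Run:
```python
from h import *
im=bot.read_camera("scene");t=bot.read_camera("top");o=bot.get_obs()
print(o["t"],o["eef_pos"].round(4),o["contact_force"].round(1),o["gripper_width"])
h=np.hstack([cv2.resize(im[120:400,180:420],None,fx=1.6,fy=1.6),cv2.resize(t[110:390,220:470],None,fx=1.6,fy=1.6)])
cv2.imwrite("pics/f.png",h[:,:,::-1])
```

```text
16.9 [ 0.6322 -0.2732  0.1994] [-25.   -1.4  15.6] 0.2918333130335574
```

View pics/f.png

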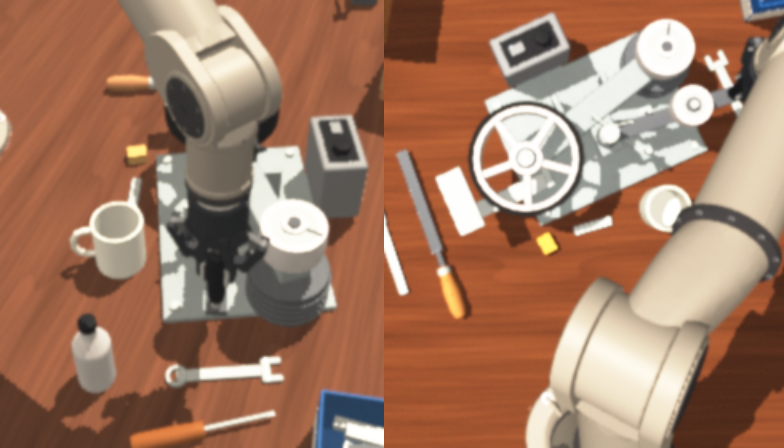

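The final views show the handle in the fingers and the arm swung in, with the tracking wheel beside the drive wheel at px (692,105). The mug, can, spanner, screwdriver, block, key and file look unmoved.

```bash
python3 -c "
from station import bot
print(bot.hand_in())"
```

```text
the job is handed in; nothing more can be done
None
```

The contact wheel has been turned one full turn and the tension arm is held fully in on its stop. I handed the job in at about 17 s.

- **Wheel:** I put the shut fingers into a window and pushed a spoke round anticlockwise at about 1.1 rad/s. The force stayed around 2 N, so it runs free. Comparing pictures before and after, the spokes ended about 10° past their starting angle, so the turn came to about 370° rather than exactly 360°.
- **Tension arm:** I gripped the upright handle and swung it along its arc until it stopped. The tool ended at (0.632, -0.273), against a predicted inner stop of (0.631, -0.272). The force rose from 13.5 N to 33 N without further motion, so I eased it back to a steady hold of about 25 N against the 14 N spring.
- **Other things:** the final pictures show the mug, can, file, spanner, screwdriver, block and key steel where they were. The caliper is only partly in the final picture, but I never worked near it. No check failed or disagreed. An upward force of about 16 N remains on the tool, well under the wrist limit, and I did not look into its cause.

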